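Pop a socket out of the spring dispenser and trap it

ROBOT

A 6-joint arm with a two-finger parallel gripper is mounted at the origin on a cart in front of the work surface, level with it; the furniture and walls round the work are solid. World frame = base frame: x ahead of the robot, y to its left, z up, the work surface at z = 0. Lengths are in m, angles in rad, forces in N, time in s.
With the tool pointing down it reaches from about 0.425 to 0.95 m from the base axis. Payload 3.5 kg.
Tool frame: the origin (TCP) lies midway between the tips of the shut fingers; the grasp point (between the pads) lies 19 mm behind it; z points along the fingers, y is the direction in which the jaws open and shut (so a half turn about z gives the same grasp; the last joint's range is limited). The gripper opens to 85 mm and grips with 20 to 120 N. Pads are 22 mm wide; open, the fingers measure 114 mm over their backs; the gripper's body (76 mm by 85 mm) begins 54 mm behind the grasp point. The pads swing forward as they close: fully open they stand 13 mm farther back than shut.
Start: joints at [-1.393, 0.286, 1.577, -0, 1.279, -0.15], TCP at [0.217, -0.639, 0.231] pointing down, gripper open.
Joint ranges: [-2.77, 2.77], [-0.9, 2.22], [0.21, 2.48], [-1.53, 4.67], [0.24, 2.81], [-2.84, 2.84]. Speed limits (rad/s): [2.79, 2.79, 3.14, 3.14, 3.14, 3.14].

INTERFACE

Orientations are given as a unit quaternion [x, y, z, w].
In Python, from plant import * gives the robot as it stands.
- The arm moves only by the shell command python3 -m jog 'ROWS' [FORCE]. ROWS is a JSON object of lists of equal length, an entry for each row: "travel": the shift along the world's x, y, z in mm, a list of three; "dr": the turn, a rotation vector about the world's x, y, z in degrees, a list of three; "jaw": the closure in counts, from 0 (fully open) to 255 (shut). In form: {"travel": [[x, y, z], ...], "dr": [[wx, wy, wz], ...], "jaw": [jaw, ...]}. A call has 1 to 5 rows; each row shifts and turns the commanded pose from where the row before left it; what a row does not reach is not made up. A row lasts 1/12 s, in which the tool goes at most 41.7 mm and 7.16 degrees, less where a joint would pass 70% of its speed; a pose out of reach is approached as far as the arm can. A call is refused whole if a number of a shift passes 41.7 or a number of a turn 7.16, either way. A call with a gripper value outside its range is refused whole. The fingers move at their own pace and stop on an object; FORCE is the grip in N (left out, the last holds). Time passes only in rows, so rows that do not move let the fingers close. It gives the time, the measured TCP pose, the force and the opening at its end, in the units of the state.
- get_state(): the state, without advancing time (a new reading comes with each control period).
- read_camera(name): name is "scene" or "top" or "wrist"; returns the picture (400x640x3 uint8, red, green, blue); there is no depth.
- camera_info(name): a dict with "K" (3x3 intrinsics, pixels), "R" (3x3) and "t" (3): a world point X has camera coordinates R X + t; the wrist camera has in their place "mount" (4x4, takes a point from camera to tool coordinates, whose origin is the TCP and whose axes are the flange's). Camera axes: x right, y down, z forward; pixel columns grow to the right and rows downward; lengths in m; the calibration is good to about 2 mm. A picture is of the moment at which its call begins: read the wrist's pose just before it. camera_info takes no time and is no camera call.
- sign_off(): hands the job in, once; it reports no verdict.
The state is a dict: "time": time; "qpos": joint angles; "dq": joint speeds; "joint_efforts": joint torques, N m; "eef_pos": TCP position; "tcp_rot": TCP orientation; "contact_force": force on the tool from outside, world axes, zero at the start; "wrist_torque": the same for the moment, N m; "opening": opening from 0.0 (shut) to 1.0 (fully open).
Only numpy, scipy, OpenCV 4.12 (cv2) and the standard library are available. Lean on these libraries where they do the work, as an engineer would, in place of code of your own. Each camera call takes 0.05 s, during which the arm holds its last target. There are 200 camera calls.

TASK

Press the round button of the spring-loaded socket dispenser all the way down with one fingertip so that its spring pops the socket out, and stop the socket with the other finger before it slides off the open end of its track. Do not lift the socket, and leave the nut, the bolt and the tape measure where they lie. Finish while still holding: one finger keeps the button down and the other keeps the socket from moving on, upright on the track.

Things in the scene. Friction and masses are not known exactly. Their poses are not given: they have to be found in the camera images.
- dispenser: Socket dispenser: grey steel block fixed to the bench, 150 (x) x 124 (y) mm, top face at z = 30 mm. Origin: on the bench top midway between button and catch point. x points from the track's open end to the spring, y from the track to the button, z up. Button centre at x 0, y +35 mm; track centre line at y -35 mm, along x. A spring barrel (22 mm thick, top at z = 59 mm) runs on behind the track to x = 210 mm.
- button_top (a point): Centre of the top of the button, a black round cap 30 mm across beside the track; unpressed it stands 51 mm above the bench (21 mm above the track), fully pressed 39 mm (4 mm above the guide rails). The point moves with the button.
- button (a joint): Travel of the button, 0 = up, 0.012 m = fully down. It springs back when let go; pressing takes about 3 N at first, rising to about 8 N fully down, and up to 4 N more while the gate rubs on the socket.
- catch (a point): Point on the track's surface (30 mm above the bench), on its centre line, abreast of the button and 70 mm from its centre: a finger standing above this point blocks the track. The track is level, between two guide rails (34 mm apart inside, 5 mm high).
- track_end (a point): Middle of the track's open end, on its surface, 35 mm beyond the catch point; here a socket that is not stopped drops off.
- gate (a point): Top middle of the steel gate in front of the socket, 7 mm above the track, 41 mm from the catch point. It is fixed to the button and sinks with it; the socket is let go when the button is about 7 mm down. A damped spring pusher (about 3.5 N) then drives the socket along the track at about 0.1 m/s, all the way off the open end in about 1 s.
- socket_center (a point): Centre (half-way up) of the socket, a steel drive socket 30 mm in diameter, 32 mm tall, 0.08 to 0.15 kg, standing upright and loose in its nest; at the start about 60 mm along the track from the catch point. The nest's side cheeks rise 22 mm, its rear wall 32 mm above the track; they begin 45 mm from the catch point.
- nut: Hex nut lying flat, 27 mm across, 13 mm high, loose, to be left alone. Origin: centre of its underside.
- bolt: Hex bolt lying down, 85 mm long (its y), 25 mm wide, 23 mm high, loose, to be left alone. Origin: centre of its underside.
- tape: Tape measure standing up, 36 (x) x 82 (y) x 66 mm high, loose, to be left alone. Origin: centre of its underside.
Mind the look-alikes: they are no part of the job. What is meant by the part that bears socket_center is not orange, pink or yellow, and is the smaller of those in its own colour.

How it is judged:
By the outcome, as a careful person would: the job done as asked, in the order asked, and still so for the second after the job is handed in, while the arm keeps its last pose, push and grip.
It also fails if it takes over 32 s, if anything falls off the work surface, if the arm or the gripper's body presses on something with over 40 N, if the wrist force passes 120 N, or if a joint passes its speed limit or range.

## Working session

There is one attempt and no reset: what is moved stays moved. The work goes in short steps, Python scripts to look and compute and a shell command to move; the robot and the scene stay as the last step left them, time stands still between calls to the robot, and variables do not carry over. Pictures are saved under pics/ and viewed, about 8 in all and at most 12, crops included, and the job is handed in when it is done.

```bash
ls; mkdir -p pics; python3 - <<'E'
from plant import *
import cv2
for n in("top","scene"):
    cv2.imwrite(f"pics/{n}0.png",read_camera(n)[:,:,::-1])
    c=camera_info(n);print(n,c)
print(get_state())
E
```

```text
pics
top {'K': array([[366.2918237 ,   0.        , 316.79246154],
       [  0.        , 366.2918237 , 202.51061893],
       [  0.        ,   0.        ,   1.        ]]), 'R': array([[-0.02425384, -0.99952066, -0.01924062],
       [-0.98190407,  0.02743343, -0.18738142],
       [ 0.18781943,  0.01434772, -0.98209877]]), 't': array([0.18329917, 0.56435177, 0.79886111])}
scene {'K': array([[457.57241942,   0.        , 323.88776111],
       [  0.        , 457.57241942, 204.20735943],
       [  0.        ,   0.        ,   1.        ]]), 'R': array([[-0.81582078, -0.57829907, -0.00257556],
       [-0.40969597,  0.5811    , -0.70318703],
       [ 0.40814906, -0.5726194 , -0.71100026]]), 't': array([0.5437345 , 0.17955534, 0.76373837])}
{'time': 0.1, 'qpos': array([-1.39299863e+00,  2.87115621e-01,  1.57805106e+00,  1.46780157e-05,
        1.27861080e+00, -1.50018028e-01]), 'dq': array([-0.00043675, -0.00154775, -0.00380149,  0.00010223, -0.00050628,
       -0.000629  ]), 'joint_efforts': array([ 1.56127528e-03, -4.07298052e+01, -2.93700296e+01, -1.00817174e-04,
        3.43009699e-03,  1.34595012e-06]), 'eef_pos': array([ 0.21724544, -0.63844648,  0.23004873]), 'tcp_rot': array([ 9.86596910e-01,  1.63172739e-01, -8.14801886e-06, -1.09240769e-03]), 'contact_force': array([-0.68643931, -0.65658785, -0.56112137]), 'wrist_torque': array([ 0.03029287, -0.00790337,  0.01943185]), 'opening': 1.0029047803071574}
```

View pics/top0.png

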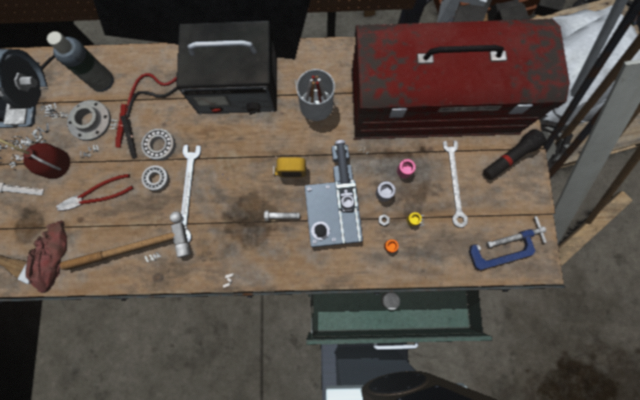

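View pics/scene0.png

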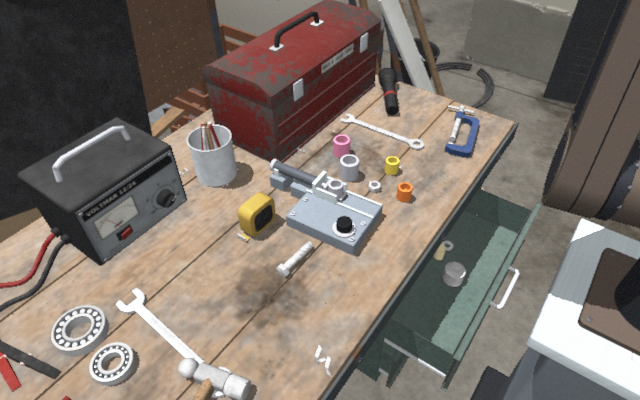

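```bash
python3 - <<'E'
import cv2,numpy as np
a=cv2.imread("pics/top0.png")[130:255,280:430];b=cv2.imread("pics/scene0.png")[145:255,265:415]
f=lambda i,h:cv2.resize(i,(750,h),interpolation=cv2.INTER_CUBIC)
cv2.imwrite("pics/crop_top.png",cv2.resize(a,(720,600),interpolation=cv2.INTER_CUBIC)) # x4.8
cv2.imwrite("pics/crop_scene.png",f(b,550)) # x5
E
```

```text
(no output)
```

View pics/crop_top.png

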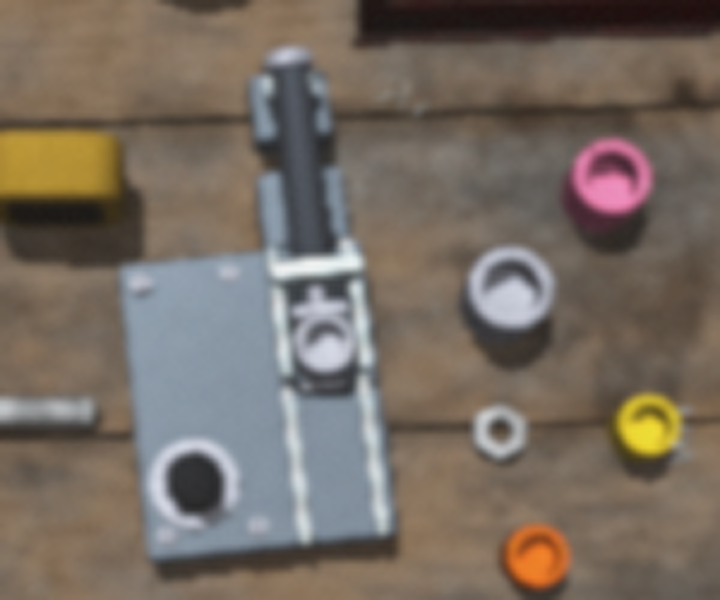

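View pics/crop_scene.png

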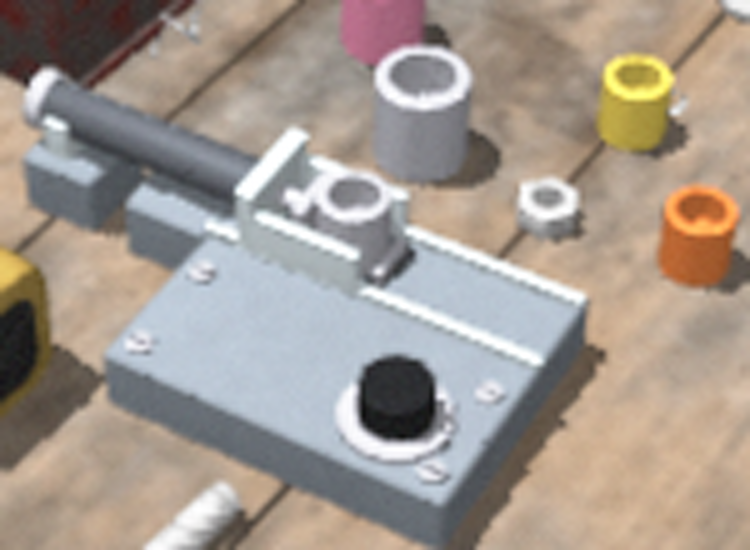

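```bash
cat >h.py <<'E'
import numpy as np
from plant import *
def ray(n,p):
    c=camera_info(n);R,t=c["R"],c["t"]
    return -R.T@t, R.T@np.linalg.solve(c["K"],[p[0],p[1],1])
def plane(n,p,z):
    o,d=ray(n,p);return o+d*(z-o[2])/d[2]
T=lambda x,y:("top",(280+x/4.8-.4,130+y/4.8-.4))
S=lambda x,y:("scene",(265+x/5-.4,145+y/5-.4))
E
python3 - <<'E'
from h import *
np.set_printoptions(precision=4,suppress=True)
P={}
for nm,z,a,b in[("button",.051,T(195,484),S(397,375)),("socket",.062,T(324,341),S(355,199)),("nut",.013,T(499,432),S(548,195))]:
    P[nm]=plane(*a,z);print(nm,P[nm],plane(*b,z))
q=[plane(*T(*p),.035) for p in[(288,385),(305,540),(370,385),(384,530)]]
r=[plane(*S(*p),.035) for p in[(365,291),(542,360),(410,230),(584,297)]]
c=[plane(*T(*p),.03) for p in[(122,268),(150,550),(393,533)]]
for s in(q,r):print([np.degrees(np.arctan2(*(s[i]-s[i+1])[1::-1])) for i in(0,2)],(s[1]+s[3])/2, np.linalg.norm(s[1]-s[3]))
d=c[0]-c[1];print("edge",np.degrees(np.arctan2(d[1],d[0])),np.linalg.norm(d),np.linalg.norm(c[2]-c[1]),c)
for s in [(P["socket"]-P["button"])]:
    print("yaw",np.degrees(np.arctan2(s[1],s[0])-np.arctan2(-70,60)),np.linalg.norm(s[:2]))
E
```

```text
button [0.5039 0.1622 0.051 ] [0.5078 0.1596 0.051 ]
socket [0.5701 0.0983 0.062 ] [0.5676 0.0996 0.062 ]
nut [0.5304 0.0087 0.013 ] [0.5315 0.0064 0.013 ]
[np.float64(4.1130950041953), np.float64(2.8779140943455186)] [0.4789 0.0903 0.035 ] 0.03877074080526401
[np.float64(6.124822224290586), np.float64(5.567169222160079)] [0.4768 0.0895 0.035 ] 0.03864315177004048
edge 4.475081650489915 0.14269073770182478 0.11923079374816586 [array([0.6167, 0.1964, 0.03  ]), array([0.4744, 0.1853, 0.03  ]), array([0.4797, 0.0662, 0.03  ])]
yaw 5.373362976739846 0.09202949750765098
```

The two silver sockets are the one in the nest (top 347,202) and the loose one (386,190). The nest socket is the smaller and sits at the gate, so it is the one meant; the crop confirms it. The yaw is about 4.8°, the button is at (0.506, 0.161), and the tool target is (0.509, 0.1265).

```bash

python3 -m jog '{"travel":[[24,28,0],[24,28,0],[24,28,0],[24,28,0],[24,28,0]],"dr":[[0,0,-2],[0,0,-2],[0,0,-2],[0,0,-2],[0,0,-2]],"jaw":[88,88,88,88,88]}' 
python3 -m jog '{"travel":[[24,28,0],[24,28,0],[24,28,0],[24,28,0],[24,28,0]],"dr":[[0,0,-2],[0,0,-2],[0,0,0],[0,0,0],[0,0,0]],"jaw":[88,88,88,88,88]}'
python3 -m jog '{"travel":[[24,28,0],[24,28,0],[0,36,0],[0,36,0],[0,36,0]],"dr":[[0,0,0],[0,0,0],[0,0,0],[0,0,0],[0,0,0]],"jaw":[88,88,88,88,88]}'
python3 -m jog '{"travel":[[0,36,0],[0,36,0],[0,36,0],[0,36,0],[0,36,0]],"dr":[[0,0,0],[0,0,0],[0,0,0],[0,0,0],[0,0,0]],"jaw":[88,88,88,88,88]}'
```

```text
time: 0.52
eef_pos: [0.338, -0.4974, 0.2306]
tcp_rot: [0.997, 0.075, -0.0, -0.001]
contact_force: [0.2, -0.0, 0.8]
opening: 0.656
time: 0.93
eef_pos: [0.458, -0.3572, 0.2308]
tcp_rot: [0.999, 0.042, -0.0, -0.0]
contact_force: [0.6, -0.4, 0.3]
opening: 0.652
time: 1.35
eef_pos: [0.5052, -0.1931, 0.2305]
tcp_rot: [0.999, 0.042, -0.001, -0.0]
contact_force: [1.4, 0.6, -0.2]
opening: 0.647
time: 1.77
eef_pos: [0.5047, -0.0133, 0.2309]
tcp_rot: [0.999, 0.042, -0.0, -0.0]
contact_force: [0.0, 0.2, 0.1]
opening: 0.653
```

Next: 139.8 mm more in y and 4 mm in x, then down to z about 0.12 for a close look.

```bash

python3 -m jog '{"travel":[[1,35,0],[1,35,0],[1,35,0],[1,35,0],[0,0,-20]],"dr":[[0,0,0],[0,0,0],[0,0,0],[0,0,0],[0,0,0]],"jaw":[88,88,88,88,88]}'
python3 -m jog '{"travel":[[0,0,-30],[0,0,-30],[0,0,-30],[0,0,0],[0,0,0]],"dr":[[0,0,0],[0,0,0],[0,0,0],[0,0,0],[0,0,0]],"jaw":[88,88,88,88,88]}'
python3 - <<'E'
from h import *
import cv2
s=get_state();print(s["eef_pos"],s["tcp_rot"],s["opening"],s["contact_force"])
w=read_camera("wrist");cv2.imwrite("pics/wrist1.png",w[:,:,::-1]);np.save("w1.npy",np.r_[s["eef_pos"],s["tcp_rot"]])
sc=read_camera("scene");cv2.imwrite("pics/scene1.png",cv2.resize(sc[95:255,265:425,::-1],(600,600)))
print(camera_info("wrist"))
E
```

```text
time: 2.18
eef_pos: [0.5111, 0.1302, 0.2152]
tcp_rot: [0.999, 0.044, 0.004, -0.001]
contact_force: [0.8, -0.9, 0.9]
opening: 0.658
time: 2.6
eef_pos: [0.5077, 0.1249, 0.1195]
tcp_rot: [0.999, 0.042, -0.003, -0.0]
contact_force: [0.6, -0.3, 0.2]
opening: 0.652
[0.50767216 0.12490439 0.11950552] [ 9.99125861e-01  4.17231119e-02 -2.58751665e-03 -1.06226915e-05] 0.6516493969549447 [ 0.59025609 -0.30602207  0.23444157]
{'K': array([[279.59680754,   0.        , 317.66523367],
       [  0.        , 279.59680754, 201.26162273],
       [  0.        ,   0.        ,   1.        ]]), 'mount': array([[-2.49234647e-04, -9.52706688e-01, -3.03891270e-01,
         7.64372144e-02],
       [ 9.99999961e-01, -1.97977034e-04, -1.99481192e-04,
         6.33009920e-05],
       [ 1.29883573e-04, -3.03891308e-01,  9.52706700e-01,
        -1.42300761e-01],
       [ 0.00000000e+00,  0.00000000e+00,  0.00000000e+00,
         1.00000000e+00]])}
```

View pics/wrist1.png

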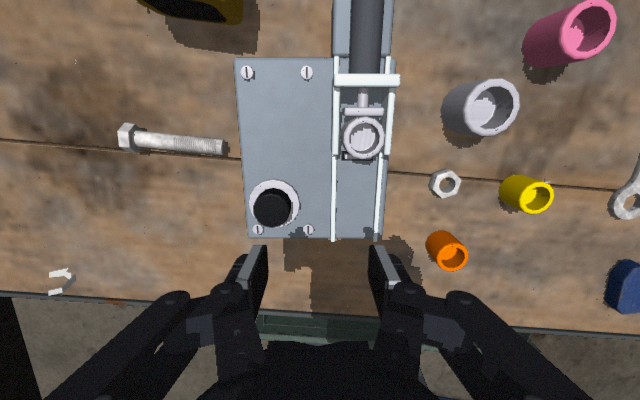

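View pics/scene1.png

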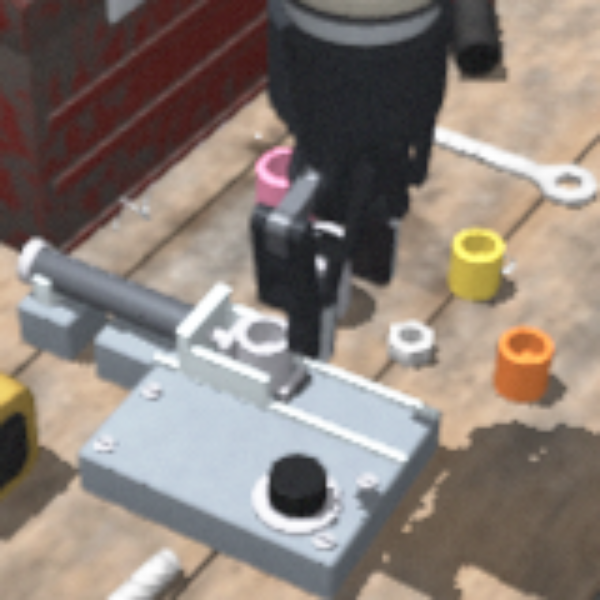

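```bash
cat >>h.py <<'E'
from scipy.spatial.transform import Rotation as Ro
def wplane(p,z,s):
    c=camera_info("wrist");M=c["mount"];R=Ro.from_quat(s[3:]).as_matrix()
    d=R@M[:3,:3]@np.linalg.solve(c["K"],[p[0],p[1],1]);o=s[:3]+R@M[:3,3]
    return o+d*(z-o[2])/d[2]
E
python3 - <<'E'
from h import *
np.set_printoptions(precision=4,suppress=True)
s=np.load("w1.npy")
for n,p,z in[("button",(273,208),.051),("railL",(333,240),.035),("railR",(379,238),.035),("railL far",(335,155),.035),("railR far",(390,153),.035),("socket",(363,137),.062)]:print(n,wplane(p,z,s))
R=Ro.from_quat(s[3:]).as_matrix()
for p in[(245,246),(267,246),(370,246),(391,246)]:print("tip tool frame",R.T@(wplane(p,s[2]+.004,s)-s[:3]))
print("tool y",R[:,1],"z",R[:,2])
E
```

```text
button [0.5079 0.1607 0.051 ]
railL [0.4763 0.1086 0.035 ]
railR [0.4816 0.068  0.035 ]
railL far [0.5516 0.1145 0.035 ]
railR far [0.5569 0.0705 0.035 ]
socket [0.5697 0.0983 0.062 ]
tip tool frame [ 0.0066 -0.0397 -0.004 ]
tip tool frame [ 0.0066 -0.0277 -0.004 ]
tip tool frame [ 0.0066  0.0287 -0.004 ]
tip tool frame [ 0.0066  0.0401 -0.004 ]
tool y [ 0.0834 -0.9965 -0.0002] z [-0.0052 -0.0002 -1.    ]
```

```bash

python3 -m jog '{"travel":[[2,1,-20],[0,0,-20],[0,0,-15],[0,0,-5],[0,0,0]],"dr":[[0,0,0],[0,0,0],[0,0,0],[0,0,0],[0,0,0]],"jaw":[88,88,88,88,88]}'
python3 -m jog '{"travel":[[0,0,-3],[0,0,0],[0,0,-3],[0,0,0],[0,0,0]],"dr":[[0,0,0],[0,0,0],[0,0,0],[0,0,0],[0,0,0]],"jaw":[88,88,88,88,88]}'
python3 - <<'E'
from h import *
import cv2
print(get_state()["contact_force"])
sc=read_camera("scene");cv2.imwrite("pics/scene2.png",cv2.resize(sc[95:255,265:425,::-1],(600,600)))
E
```

```text
time: 3.12
eef_pos: [0.5118, 0.1259, 0.062]
tcp_rot: [0.999, 0.042, 0.0, 0.0]
contact_force: [0.0, 0.8, -0.1]
opening: 0.653
time: 3.53
eef_pos: [0.5116, 0.126, 0.0557]
tcp_rot: [0.999, 0.042, 0.0, -0.0]
contact_force: [0.3, 0.4, -0.4]
opening: 0.656
[ 0.34497811  0.44547886 -0.36950329]
```

View pics/scene2.png

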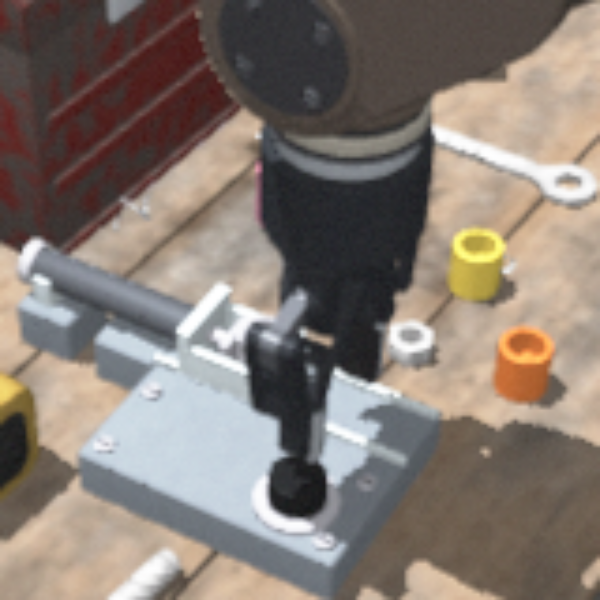

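The fingertip stands over the middle of the button (scene crop about 300,460), just above it, and the other finger is over the track. I press on in small steps.

```bash

python3 -m jog '{"travel":[[0,0,-3],[0,0,0],[0,0,-3],[0,0,0],[0,0,0]],"dr":[[0,0,0],[0,0,0],[0,0,0],[0,0,0],[0,0,0]],"jaw":[88,88,88,88,88]}'
python3 -m jog '{"travel":[[0,0,-3],[0,0,0],[0,0,0]],"dr":[[0,0,0],[0,0,0],[0,0,0]],"jaw":[88,88,88]}'
python3 -m jog '{"travel":[[0,0,-2],[0,0,0],[0,0,0]],"dr":[[0,0,0],[0,0,0],[0,0,0]],"jaw":[88,88,88]}'
```

```text
time: 4.0
eef_pos: [0.5111, 0.126, 0.049]
tcp_rot: [0.999, 0.042, -0.0, -0.0]
contact_force: [-0.1, -0.4, 0.3]
opening: 0.658
time: 4.25
eef_pos: [0.5118, 0.126, 0.0465]
tcp_rot: [0.999, 0.042, 0.0, -0.0]
contact_force: [-0.3, 0.0, -0.1]
opening: 0.655
time: 4.5
eef_pos: [0.5118, 0.126, 0.0447]
tcp_rot: [0.999, 0.042, 0.0, -0.0]
contact_force: [1.0, 0.2, 2.9]
opening: 0.655
```

```bash

python3 -m jog '{"travel":[[0,0,-4],[0,0,-4],[0,0,0],[0,0,0]],"dr":[[0,0,0],[0,0,0],[0,0,0],[0,0,0]],"jaw":[88,88,88,88]}'
python3 -m jog '{"travel":[[0,0,-2],[0,0,-1],[0,0,0],[0,0,0]],"dr":[[0,0,0],[0,0,0],[0,0,0],[0,0,0]],"jaw":[88,88,88,88]}'
python3 -m jog '{"travel":[[0,0,-1],[0,0,0],[0,0,0]],"dr":[[0,0,0],[0,0,0],[0,0,0]],"jaw":[88,88,88]}'
```

```text
time: 4.83
eef_pos: [0.5119, 0.1261, 0.0369]
tcp_rot: [0.999, 0.042, 0.0, -0.0]
contact_force: [-0.2, 0.4, 6.3]
opening: 0.655
time: 5.17
eef_pos: [0.5118, 0.1261, 0.0347]
tcp_rot: [0.999, 0.041, 0.0, -0.0]
contact_force: [-3.1, 0.0, 9.7]
opening: 0.651
time: 5.42
eef_pos: [0.5119, 0.1261, 0.0346]
tcp_rot: [0.999, 0.041, -0.0, -0.0]
contact_force: [-6.0, -1.2, 15.1]
opening: 0.658
```

```bash

python3 -m jog '{"travel":[[0,0,-0.5],[0,0,0],[0,0,0],[0,0,0],[0,0,0]],"dr":[[0,0,0],[0,0,0],[0,0,0],[0,0,0],[0,0,0]],"jaw":[88,88,88,88,88]}'
python3 - <<'E'
from h import *
import cv2
print(get_state()["contact_force"])
sc=read_camera("scene")[95:255,265:425,::-1];w=read_camera("wrist")[60:300,200:440,::-1]
cv2.imwrite("pics/both3.png",np.hstack([cv2.resize(i,(400,400),interpolation=cv2.INTER_CUBIC) for i in(sc,w)]))
E
```

```text
time: 5.83
eef_pos: [0.5119, 0.1262, 0.0346]
tcp_rot: [0.999, 0.041, -0.0, -0.0]
contact_force: [-6.6, -1.0, 18.7]
opening: 0.659
[-6.64194183 -1.04035331 18.73747391]
```

View pics/both3.png

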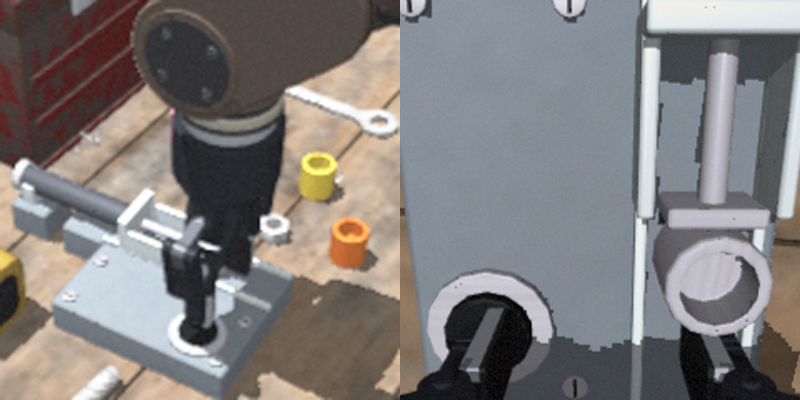

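The wrist crop shows the button down under the left finger. The socket is out of the nest, upright, and held between the pusher and the right finger. I check that nothing creeps, then hand in.

```bash

python3 -m jog '{"travel":[[0,0,0],[0,0,0],[0,0,0],[0,0,0],[0,0,0]],"dr":[[0,0,0],[0,0,0],[0,0,0],[0,0,0],[0,0,0]],"jaw":[88,88,88,88,88]}'
python3 - <<'E'
from h import *
import cv2
a=cv2.imread("pics/both3.png")[:,400:]
b=cv2.resize(read_camera("wrist")[60:300,200:440,::-1],(400,400),interpolation=cv2.INTER_CUBIC)
d=cv2.absdiff(a,b).max(2)[150:370,230:390];print("changed px",(d>40).mean())
if (d>40).mean()<.03: print(sign_off())
E
```

```text
time: 6.35
eef_pos: [0.5119, 0.1262, 0.0346]
tcp_rot: [0.999, 0.041, -0.0, -0.0]
contact_force: [-6.3, -1.4, 17.1]
opening: 0.656
changed px 0.0
the job is handed in; nothing more can be done
None
```

I pressed the dispenser button all the way down with one finger, and the other finger, already over the catch point, stopped the socket as it came out. I handed the job in at about 6.4 s, with both fingers still holding.

- **Button:** The tool stopped at z = 34.6 mm while the upward force rose to about 17–19 N. It travelled about 11 mm after first contact, which fits the button's 12 mm travel, so I took it as fully pressed.
- **Socket:** The last picture I viewed shows it upright on the track, held between the pusher and the right finger. The wrist images before and after a further 0.4 s hold showed no movement.
- **Side force:** I read about 6.5 N back along the track, more than the 3.5 N the spring pusher should give. I did not find out why; nothing moved under it.
- **Other objects:** I kept clear of the nut, bolt and tape measure. In the last picture the nut and the visible parts of the bolt and tape looked unmoved.

No check failed.

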